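# Blank off the detector port and lock its collar

## Task

Close the detector port with the blanking plate that has the blue tab: swing the port's lock collar out of the way, set the plate down flat over the two pins, then swing the collar round until its red lug stands right over the red mark, neither short of it nor past it. Leave the plate with the yellow tab and everything else on the bench where it stands.

Things in the scene. Friction and masses are not known exactly. Their poses are not given: they have to be found in the camera images.
- port (a point): Detector port, fixed: grey base disc (144 mm across, 12 mm high) and on it a round aluminium column (76 mm across) whose flat top, the seat, is 40 mm above the bench. This point is the centre of the seat, on the collar's turning axis; x is the line through the two pins, z up. A brass connector sticks out low on the +x side, to 78 mm from the axis
- pin (a point): Upright steel pin on the seat at x = +22 mm of the port, 6 mm thick, 14 mm tall, its top 5 mm tapered to 2 mm; this point is at its tip, 54 mm above the bench. Its twin stands at x = -22 mm
- collar (a joint): Black ribbed lock collar round the column (92 mm outside, 80 mm inside, top 51.5 mm above the bench); turns about the vertical axis through port, stiff (2 to 3 N at the lug), stays where it is left. 0 = open stop, grows clockwise seen from above, 1.22 = locked, lug over the red mark (1.12 to 1.32 counts), 1.70 = far stop. Starts between 0.6 and 1.6
- wing (a point): One of two steel wings on the collar, opposite each other: 20 mm wide, 4 mm thick, from the collar in to 27 mm from the axis; this point at its middle, 49 mm above the bench. At collar 1.22 the wings lie 2.5 mm above the ends of a seated plate; at 0 they stand 70 degrees away. Below 0.25 the plate passes freely between them; from 0.6 up they block it
- lug (a point): Red upright round post on the collar's arm, to push the collar by: 10 mm thick, 60 mm from the turning axis, from 51 to 76 mm above the bench. This point is on its axis, 64 mm above the bench, and turns with the collar. At collar 0 it lies at 225 degrees from the port's x axis (counter-clockwise from above), at 1.22 at 155 degrees
- lock_mark (a point): Red mark painted on the base disc, a radial line 4 mm wide and 24 mm long; this point is at its middle, 60 mm from the turning axis, 12 mm above the bench; the lug stands right above it when locked
- open_mark (a point): White mark painted on the base disc, likewise; the lug stands above it when the collar is fully open (0)
- blue_plate_c (a point): Blanking plate with a blue tab, loose, 60 g: dark steel, 66 mm (x) by 32 mm (y), 5 mm thick, two through holes 9 mm wide at x = +22 and -22 mm; both ends alike. This point is at its centre, 20 mm above the underside; x along the plate, z up. Seated, the underside lies on the seat and this point 60 mm above the bench
- blue_tab (a point): Upper part of the blue tab, which stands upright in the middle of that plate: 22 mm (x) by 10 mm (y), its top 39 mm above the plate's underside. This point is 29 mm above the underside. Grip across the 10 mm, along y, in the upper 24 mm, so that the fingertips stay above collar and wings when the plate is seated
- yellow_plate_c (a point): The same plate with a yellow tab; this point as for the blue one; to be left alone
- oil_bottle: Brown dropper bottle with black top, loose, 28 mm wide, 82 mm tall; origin at the centre of its underside; stands close to the port. The bottle and the two vials may be in each other's places
- vial_a: Small vial with a blue cap, loose, 26 mm wide, 55 mm tall; origin at the centre of its underside; stands close to the port
- vial_b: Small vial with a white cap, loose, 26 mm wide, 55 mm tall; origin at the centre of its underside; stands close to the port
- beaker: Plastic beaker, loose, 121 mm wide, 151 mm tall; origin at the centre of its underside
- tube_rack: White rack with three capped tubes, loose, 45 mm (x) by 134 mm (y), 95 mm tall; origin at the centre of its underside
- objective_case: Black round case with a grey lid, loose, 37 mm wide, 62 mm tall; origin at the centre of its underside
There are look-alikes about, which are no part of the job. Leave any purple look-alike of the part that bears port alone.

How it is judged:
By the outcome, as a careful person would: the job done as asked, in the order asked, and still so for the second after the job is handed in, with the robot touching nothing.
It also fails if it takes over 72 s, if anything falls off the work surface, if the arm or the gripper's body presses on something with over 40 N, if the wrist force passes 120 N, or if a joint passes its speed limit or range.

## Robot

A 6-joint arm with a two-finger parallel gripper is mounted at the origin on a cart in front of the work surface, level with it; the furniture and walls round the work are solid. World frame = base frame: x ahead of the robot, y to its left, z up, the work surface at z = 0. Lengths are in m, angles in rad, forces in N, time in s.
With the tool pointing down it reaches from about 0.3 to 0.775 m from the base axis. Payload 14.6 kg.
Tool frame: the origin (TCP) lies between the finger pads; the fingertips stand 19 mm ahead of it and the grasp point (between the pads) is the TCP; z points along the fingers, x is the direction in which the jaws open and shut, and the axes are right-handed (so a half turn about z gives the same grasp; the last joint's range is limited). The gripper opens to 94 mm and grips with 3 to 60 N. Pads are 16 mm wide; open, the fingers measure 119 mm over their backs; the gripper's body (75 mm by 177 mm) begins 78 mm behind the grasp point.
Start: joints at [1.272, 0.3, 1.521, -0, 1.321, -0.067], TCP at [0.126, 0.535, 0.224] pointing down, gripper open.
Joint ranges: [-3.03, 3.03], [-0.79, 2.21], [0.23, 2.52], [-1.04, 4.18], [0, 3.07], [-2.55, 2.55]. Speed limits (rad/s): [2.22, 2.22, 2.57, 3.14, 3.14, 3.14].

## Interface

Orientations are given as a unit quaternion [x, y, z, w].
In Python, from plant import bot gives the robot as it stands. The module is installed in compiled form; this text tells all that it offers.
- The arm moves only by the tool apply_moves, never from a script. Its argument "plan" is a list of rows, each a list of 3 entries, a list of its own where there are three numbers: the shift along the world's x, y, z in mm, then the turn, a rotation vector about the world's x, y, z in degrees, then the opening in per cent of the stroke, from 0 (shut) to 100 (fully open). A call has 1 to 20 rows; each row shifts and turns the commanded pose from where the row before left it; what a row does not reach is not made up. A row lasts 1/8 s, in which the tool goes at most 62.5 mm and 10.7 degrees, less where a joint would pass 70% of its speed; a pose out of reach is approached as far as the arm can. A call with a gripper value outside its range is refused whole. The fingers move at their own pace and stop on an object; "grip_force" is the grip in N (left out, the last holds). Time passes only in rows, so rows that do not move let the fingers close. It gives the time, the measured TCP pose, the force and the opening at its end, in the units of the state.
- bot.get_state(): the state, without advancing time (a new reading comes with each control period).
- bot.get_image(name): name is "side" or "top" or "wrist"; returns a dict with "image" (480x640x3 uint8, red, green, blue), "fov_y" (degrees; the focal length in pixels is half the picture's height over the tangent of half this angle, whatever the lens; pixels are square), "cx", "cy" (the principal point, pixels), "R" (3x3) and "t" (3): a world point X has camera coordinates R X + t. Camera axes: x right, y down, z forward; pixel columns grow to the right and rows downward; lengths in m; the calibration is good to about 2 mm. The wrist camera is an equidistant fisheye: a pixel r from the principal point sees the ray r / f radians off the axis. A picture is of the moment at which its call begins. There is no depth.
- bot.sign_off(): hands the job in, once; it reports no verdict.
The state is a dict: "t": time; "qpos": joint angles; "joint_vel": joint speeds; "effort": joint torques, N m; "position": TCP position; "tool_rot": TCP orientation; "wrist_force": force on the tool from outside, world axes, zero at the start; "torque": the same for the moment, N m; "gripper_width": opening from 0.0 (shut) to 1.0 (fully open).
Only numpy, scipy, OpenCV 4.12 (cv2) and the standard library are available. Lean on these libraries where they do the work, as an engineer would, in place of code of your own. Each camera call takes 0.05 s, during which the arm holds its last target.

## Working session

There is one attempt and no reset: what is moved stays moved. The work goes in short steps, Python scripts to look and compute and a tool call to move; the robot and the scene stay as the last step left them, time stands still between calls to the robot, and variables do not carry over. Pictures are saved under pics/ and viewed, and the job is handed in when it is done.

Besides the shell and the picture viewer there is one more tool, called after "Call:" by a JSON object that holds its "name" and its "arguments". apply_moves: Moves the arm, as the interface text tells. Its arguments: {"type":"object","properties":{"plan":{"type":"array"},"grip_force":{"type":"number"}},"required":["plan"]}

```bash
mkdir -p pics
cat > h.py <<'E'
import numpy as np,cv2,pickle
from plant import bot
def shot(names,tag):
    out={}
    for n in names:
        d=bot.get_image(n); out[n]=d
        cv2.imwrite(f'pics/{n}_{tag}.png',d['image'][:,:,::-1])
    pickle.dump(out,open(f'pics/{tag}.pkl','wb'))
    return out
def load(tag): return pickle.load(open(f'pics/{tag}.pkl','rb'))
def ray(d,u,v,fish=False):
    f=240/np.tan(np.radians(d['fov_y'])/2)
    x=np.array([u-d['cx'],v-d['cy']])
    if fish:
        r=np.hypot(*x); th=r/f
        c=np.array([*(x/max(r,1e-9)*np.sin(th)),np.cos(th)])
    else: c=np.array([x[0]/f,x[1]/f,1])
    R=np.array(d['R']);t=np.array(d['t'])
    return -R.T@t, R.T@c
def onz(d,u,v,z,fish=False):
    o,r=ray(d,u,v,fish); return o+r*(z-o[2])/r[2]
def proj(d,X,fish=False):
    f=240/np.tan(np.radians(d['fov_y'])/2)
    c=np.array(d['R'])@np.array(X)+np.array(d['t'])
    if fish:
        r=np.hypot(c[0],c[1]);th=np.arctan2(r,c[2]);p=c[:2]/max(r,1e-9)*th*f
    else: p=c[:2]/c[2]*f
    return p+[d['cx'],d['cy']]
E
python3 - <<'E'
from h import *
o=shot(['side','top','wrist'],'a')
for n,d in o.items(): print(n,d['fov_y'],d['cx'],d['cy'],-np.array(d['R']).T@d['t'],np.round(d['R'],3).tolist())
print(bot.get_state())
E
```

```text
side 54.55458355897931 314.9052243238636 237.38749397562407 [-0.01739069 -0.8818214   0.51859235] [[0.811, -0.585, -0.022], [-0.244, -0.304, -0.921], [0.532, 0.752, -0.39]]
top 48.53993224102712 318.550809182897 232.0408952259058 [ 0.45571969 -0.01911237  1.25094351] [[-0.015, -1.0, -0.008], [-0.992, 0.016, -0.123], [0.123, 0.006, -0.992]]
wrist 65.70646984690485 325.151267554474 248.03855304152657 [0.04990337 0.55356808 0.38422791] [[0.23, 0.973, 0.0], [0.937, -0.221, 0.27], [0.262, -0.062, -0.963]]
{'t': 0.15, 'qpos': array([ 1.27240220e+00,  3.00339412e-01,  1.52138815e+00,  9.51633215e-06,
        1.32069028e+00, -6.66109544e-02]), 'joint_vel': array([-1.34768632e-03, -2.25532396e-03, -2.98724689e-04,  5.71626115e-05,
        1.35315056e-03, -1.68254903e-03]), 'effort': array([-1.07922331e-04, -5.31957614e+01, -3.52824032e+01,  7.07884342e-02,
        2.36417726e-02, -3.62853564e-05]), 'position': array([0.12630123, 0.53513586, 0.22404018]), 'tool_rot': array([ 7.84128646e-01,  6.20598176e-01, -3.42468215e-04,  2.30157528e-04]), 'wrist_force': array([-0.80773382, -0.21178766, -0.64918273]), 'torque': array([ 0.03669775, -0.00848782,  0.04150058]), 'gripper_width': 0.9954524929545796}
```

View pics/top_a.png

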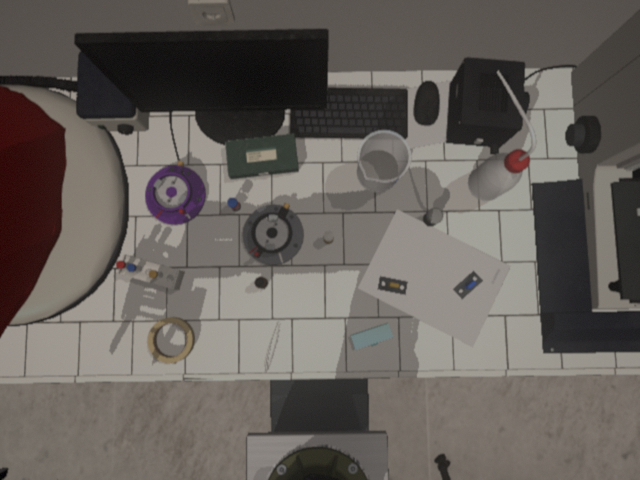

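View pics/side_a.png

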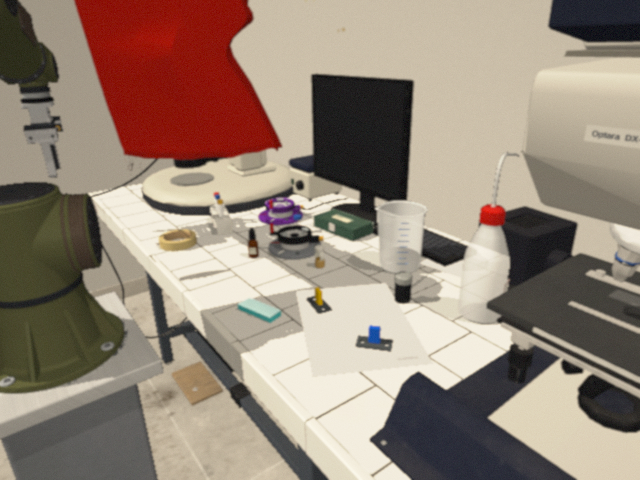

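View pics/wrist_a.png

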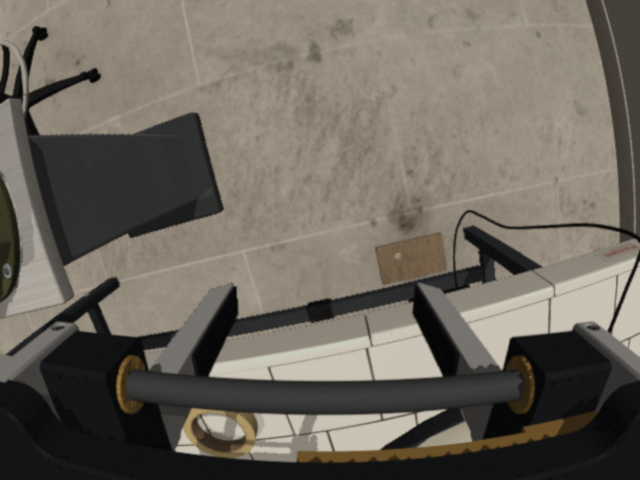

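Top view: the port is near (272,233), the blue plate near (468,285), the yellow plate near (393,285), and a purple decoy at (175,193). I'll zoom in on these.

Run:
```python
from h import *
o=load('a');d=o['top']
im=d['image'][:,:,::-1]
def crop(n,u0,v0,w,h,s):
    c=o[n]['image'][:,:,::-1][v0:v0+h,u0:u0+w]; return cv2.resize(c,None,fx=s,fy=s,interpolation=cv2.INTER_CUBIC)
cv2.imwrite('pics/z1.png',crop('top',225,180,120,90,6))
cv2.imwrite('pics/z2.png',crop('top',360,240,140,80,5))
cv2.imwrite('pics/z3.png',crop('side',230,180,120,90,6))
for n,p,z in [('port',(272,233),.045),('blue',(468,285),.02),('yel',(393,285),.02),('purple',(175,193),.05),('bot',(261,282),.08),('va',(233,203),.05),('vb',(328,238),.05)]: print(n,onz(d,*p,z))
```

```text
port [0.6048867 0.094326  0.045    ]
blue [ 0.48050918 -0.35330077  0.02      ]
yel [ 0.48310288 -0.18122621  0.02      ]
purple [0.70046247 0.31663743 0.05      ]
bot [0.49267299 0.11561712 0.08      ]
va [0.67495752 0.18300851 0.05      ]
vb [ 0.59081908 -0.03329697  0.05      ]
```

View pics/z1.png

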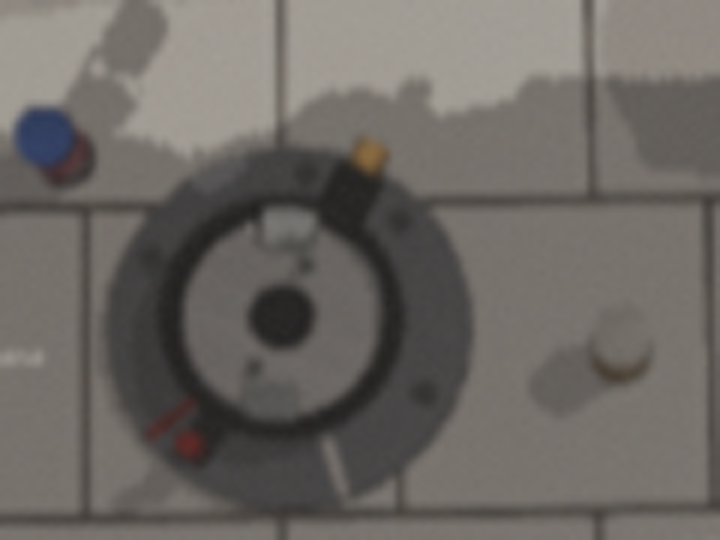

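View pics/z2.png

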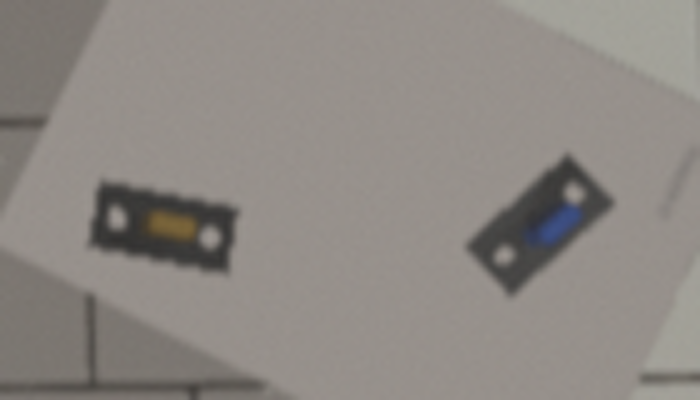

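View pics/z3.png

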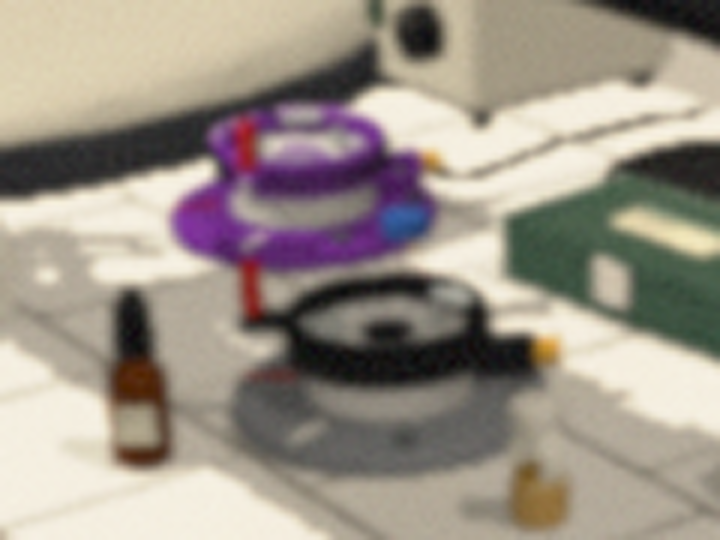

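```bash
cat > fit.py <<'E'
from h import *
from scipy.optimize import least_squares
def L(r,a,z): return np.array([r*np.cos(a),r*np.sin(a),z])
R_=np.radians
def W(p,X):
    c,s=np.cos(p[2]),np.sin(p[2]); return np.array([p[0]+c*X[0]-s*X[1],p[1]+s*X[0]+c*X[1],X[2]])
M={'lock':L(.06,R_(155),.012),'open':L(.06,R_(225),.012),'pin+':[.022,0,.054],'pin-':[-.022,0,.054],'conn':[.076,0,.02],'seat':[0,0,.04],'seat52':[0,0,.0515]}
def lug(q,z=.076): return L(.06,R_(225)-q,z)
E
python3 - <<'E'
from fit import *
d=load('a')['top']
c=lambda x,y:np.array([225+x/6-.42,180+y/6-.42])
ob={'lock':c(172,420),'open':c(337,465),'pin+':c(305,265),'pin-':c(253,368),'seat':c(281,317)}
lu=c(189,443)
f=lambda p:np.concatenate([proj(d,W(p,M[k]))-v for k,v in ob.items()]+[proj(d,W(p,lug(p[3])))-lu])
r=least_squares(f,[.6,.09,1,1.2],x_scale=[.01,.01,.1,.1]);print(r.x,np.degrees(r.x[2]),np.round(r.fun,2))
p=r.x
print('lug',W(p,lug(p[3])),'open',W(p,lug(0)),'lock',W(p,lug(1.22)))
# plates
c2=lambda x,y:np.array([360+x/5-.4,240+y/5-.4])
a=onz(d,*c2(574,193),.004);b=onz(d,*c2(504,256),.004);t=onz(d,*c2(560,222),.039)
print('blue',a,b,(a+b)/2,np.linalg.norm(a-b),np.degrees(np.arctan2(*(a-b)[1::-1])),t)
for n,uv,z in [('bot',(261,280),.082),('va',c(45,137),.055),('vb',c(620,335),.055)]:
    X=onz(d,*uv,z);print(n,X)
E
```

```text
[ 0.60690916  0.09552507 -0.46539451  0.87251783] -26.665141024299672 [-0.48  0.4   0.26  0.89 -0.01 -0.76  0.02 -0.58  0.27 -0.02 -0.06  0.1 ]
lug [0.55583669 0.12701481 0.076     ] open [0.5499551  0.07665087 0.076     ] lock [0.56961239 0.14252455 0.076     ]
blue [ 0.49636976 -0.37330354  0.004     ] [ 0.46768855 -0.33935941  0.004     ] [ 0.48202916 -0.35633147  0.004     ] 0.0444388970357402 -49.80375631268785 [ 0.48225414 -0.35637835  0.039     ]
bot [0.49697373 0.11538016 0.082     ]
va [0.67543792 0.18427624 0.055     ]
vb [ 0.59614655 -0.03314242  0.055     ]
```

Top fit: port at (0.607, 0.0955), yaw −26.7°, collar about 0.87. The blue plate is at (0.482, −0.356), yaw −50°. I'll move to a close wrist view of the port.

Call:
{"name": "apply_moves", "arguments": {"plan": [[[33,-29,0],[0,0,-1],60],[[33,-29,0],[0,0,-1],60],[[33,-29,0],[0,0,-1],60],[[33,-29,0],[0,0,-1],60],[[33,-29,0],[0,0,-1],60],[[33,-29,0],[0,0,-1],60],[[33,-29,0],[0,0,-1],60],[[33,-29,0],[0,0,-1],60],[[33,-29,0],[0,0,-1],60],[[33,-29,0],[0,0,-1],60],[[33,-29,0],[0,0,-1],60],[[33,-29,0],[0,0,-1],60],[[33,-29,0],[0,0,-1],60],[[33,-29,0],[0,0,-1],60],[[33,-29,0],[0,0,-2],60],[[29,-30,0],[0,0,-2],60],[[0,0,0],[0,0,0],60],[[0,0,0],[0,0,0],60]]}}

```text
t: 2.4
position: [0.65, 0.0706, 0.2241]
tool_rot: [0.871, 0.49, -0.0, -0.0]
wrist_force: [-0.5, 0.1, -0.1]
gripper_width: 0.604
```

Run:
```python
from h import *
o=shot(['wrist'],'b');s=bot.get_state();print(s['t'],s['position'],s['tool_rot'],s['wrist_force'])
```

```text
2.45 [0.64988146 0.07096226 0.2243962 ] [ 8.71341126e-01  4.90677700e-01 -1.31710418e-04 -1.37520390e-04] [-0.35022347  0.74850556 -0.13835966]
```

View pics/wrist_b.png

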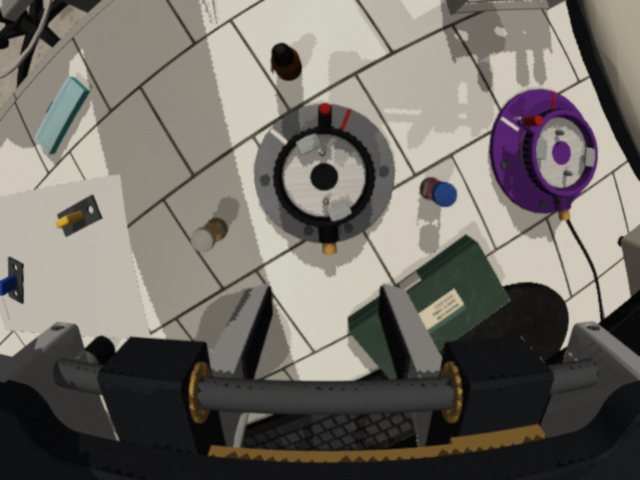

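Run:
```python
from h import *
d=load('b')['wrist']
c=d['image'][:,:,::-1][80:280,220:420]
cv2.imwrite('pics/z4.png',cv2.resize(c[15:165],None,fx=4,fy=4,interpolation=cv2.INTER_CUBIC))
```

```text
(no output)
```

View pics/z4.png

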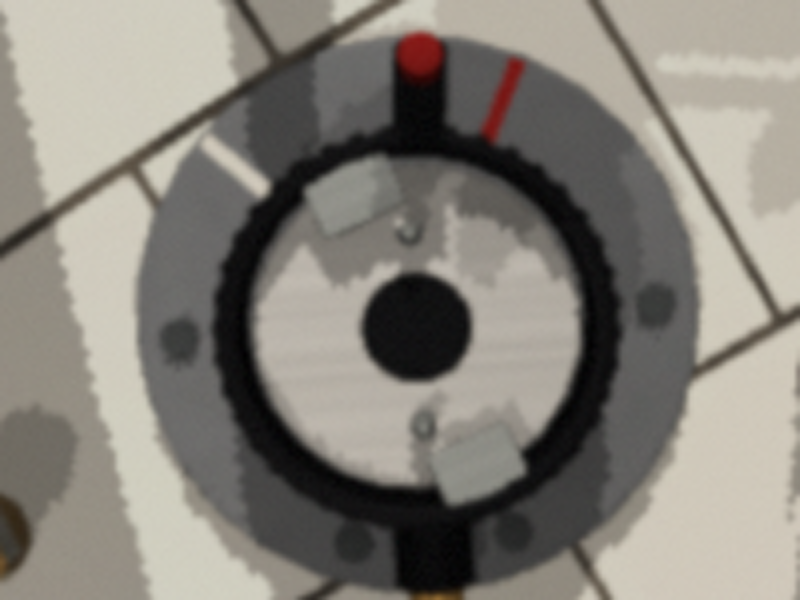

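Run:
```python
from fit import *
o=load('b');d=o['wrist']
c=lambda x,y:np.array([220+x/4-.375,95+y/4-.375])
ob={'lock':c(502,99),'open':c(236,166),'pin+':c(424,424),'pin-':c(408,226),'seat':c(417,327)}
lu=c(419,52)
f=lambda p:np.concatenate([proj(d,W(p,M[k]),1)-v for k,v in ob.items()]+[proj(d,W(p,lug(p[3])),1)-lu])
r=least_squares(f,[.6,.09,-.4,.9],x_scale=[.01,.01,.1,.1]);print(r.x,np.degrees(r.x[2]),np.round(r.fun,2))
p=r.x
print('lug',W(p,lug(p[3])),'open',W(p,lug(0)),'lock',W(p,lug(1.22)))
for n,uv,z in [('bot',(279,49),.082),('va',(444,194),.055),('vb',(204,239),.055),('blue',(4,285),.039)]: print(n,onz(d,*uv,z,1))
s=bot.get_state();print(s['position'],np.array(d['R']).T@-np.array(d['t']))
```

```text
[ 0.60555738  0.09678424 -0.47009377  0.87039589] -26.93438886102858 [ 0.27 -1.34 -0.57 -0.67  0.03  0.96  0.27  1.51 -0.04 -0.36  0.   -0.31]
lug [0.55456625 0.12840551 0.076     ] open [0.54851526 0.07817789 0.076     ] lock [0.56848189 0.14395847 0.076     ]
bot [0.49331379 0.12275391 0.082     ]
va [0.67429949 0.18452906 0.055     ]
vb [ 0.59445872 -0.0293617   0.055     ]
blue [ 0.48267148 -0.34007915  0.039     ]
[0.64988146 0.07096226 0.2243962 ] [0.58301381 0.11170379 0.38438211]
```

The two cameras agree within 2 mm, with the collar at 0.87. Next I'll move over the lug, go down and grip it lightly.

Call:
{"name": "apply_moves", "arguments": {"plan": [[[-32,19,0],[0,0,0],40],[[-32,19,0],[0,0,0],40],[[-31,19,0],[0,0,0],40],[[0,0,-40],[0,0,0],40],[[0,0,-40],[0,0,0],40],[[0,0,-30],[0,0,0],40],[[0,0,-20],[0,0,0],40],[[0,0,-18],[0,0,0],40],[[0,0,0],[0,0,0],40],[[0,0,0],[0,0,0],5],[[0,0,0],[0,0,0],5],[[0,0,0],[0,0,0],5],[[0,0,0],[0,0,0],5],[[0,0,0],[0,0,0],5]], "grip_force": 10}}

```text
t: 4.2
position: [0.5556, 0.1273, 0.0769]
tool_rot: [0.872, 0.49, 0.0, 0.0]
wrist_force: [0.1, -0.8, 5.3]
gripper_width: 0.103
```

Run:
```python
from h import *
o=shot(['wrist'],'c');s=bot.get_state();print(s['t'],s['position'],s['tool_rot'],s['wrist_force'],s['gripper_width']*94)
import math
cx,cy,yaw=.6062,.0962,-26.8
def at(q): a=math.radians(yaw+225)-q; return np.array([cx+.06*math.cos(a),cy+.06*math.sin(a)])
p=s['position'][:2];q=.87
print('ang',(math.radians(yaw+225)-math.atan2(p[1]-cy,p[0]-cx))%6.283, np.hypot(*(p-[cx,cy])))
```

```text
4.25 [0.55554305 0.12728501 0.07685826] [8.71568024e-01 4.90274500e-01 2.88450907e-04 1.07402743e-04] [-0.41377229 -0.58757921  5.77313104] 9.870905083858782
ang 0.8680368775811402 0.05943403418096148
```

View pics/wrist_c.png

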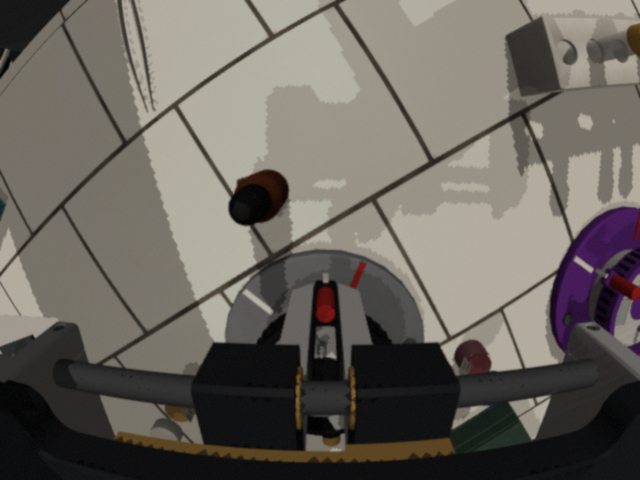

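Gripped at 9.9 mm, the lug's width, and the collar reads 0.868. There is a slight upward force, so I'll lift 3 mm and then work out the arc to 0.06.

```bash
cat > arc.py <<'E'
import numpy as np
def arc(q0,q1,n,p0=None,cx=606.2,cy=96.2,yaw=-26.8,r=60):
    qs=np.linspace(q0,q1,n+1);a=np.radians(yaw+225)-qs
    P=np.round(np.c_[cx+r*np.cos(a),cy+r*np.sin(a)])
    if p0 is not None:P[0]=np.round(p0)
    print(np.diff(P,axis=0).astype(int).tolist(),np.degrees((q0-q1)/n))
E
python3 -c "
from arc import *
arc(.868,.06,12)"
```

```text
[[-2, -4], [-2, -4], [-1, -3], [-1, -4], [-1, -4], [-1, -4], [-1, -4], [0, -4], [0, -4], [1, -4], [0, -4], [1, -4]] 3.8579158205475435
```

Call:
{"name": "apply_moves", "arguments": {"plan": [[[0,0,3],[0,0,0],5],[[-2,-4,0],[0,0,4],5],[[-2,-4,0],[0,0,4],5],[[-1,-3,0],[0,0,4],5],[[-1,-4,0],[0,0,4],5],[[-1,-4,0],[0,0,4],5],[[-1,-4,0],[0,0,4],5],[[-1,-4,0],[0,0,4],5],[[0,-4,0],[0,0,4],5],[[0,-4,0],[0,0,4],5],[[1,-4,0],[0,0,4],5],[[0,-4,0],[0,0,4],5],[[1,-4,0],[0,0,3],5],[[0,0,0],[0,0,0],5],[[0,0,0],[0,0,0],5]]}}

```text
t: 6.12
position: [0.548, 0.0801, 0.0786]
tool_rot: [0.604, 0.797, -0.001, -0.0]
wrist_force: [3.7, -1.1, -15.0]
gripper_width: 0.102
```

Run:
```python
from h import *
import math
o=shot(['top'],'d');s=bot.get_state();print(s['t'],s['position'],s['wrist_force'],s['gripper_width']*94,s['qpos'])
cx,cy,yaw=.6062,.0962,-26.8
p=s['position'][:2]
print('ang',(math.radians(yaw+225)-math.atan2(p[1]-cy,p[0]-cx))%6.283, np.hypot(*(p-[cx,cy])))
```

```text
6.175 [0.54792979 0.08016968 0.07873056] [  3.59781832  -1.01681457 -14.94942307] 9.35235016515019 [ 7.92868760e-02  4.71626397e-01  1.64904274e+00 -3.74049816e-04
  1.02224304e+00 -1.76476802e+00]
ang 0.049373127646596515 0.06043499417244249
```

Call:
{"name": "apply_moves", "arguments": {"plan": [[[0,0,0],[0,0,0],35],[[0,0,0],[0,0,0],35],[[0,0,40],[0,0,0],40],[[0,0,40],[0,0,0],40],[[0,0,41],[0,0,0],40],[[-3,-40,0],[0,0,-5],40],[[-3,-40,0],[0,0,-5],40],[[-3,-40,0],[0,0,-5],40],[[-3,-40,0],[0,0,-5],40],[[-3,-40,0],[0,0,-5],40],[[-3,-40,0],[0,0,-5],40],[[-3,-40,0],[0,0,-5],40],[[-3,-40,0],[0,0,-6],40],[[-3,-40,0],[0,0,-6],40],[[-3,-40,0],[0,0,-6],40],[[-2,-40,0],[0,0,-6],40],[[-2,-34,0],[0,0,-6],40],[[0,0,0],[0,0,0],40],[[0,0,0],[0,0,0],40]]}}

```text
t: 8.55
position: [0.5145, -0.3931, 0.2007]
tool_rot: [0.937, 0.349, 0.0, 0.0]
wrist_force: [-0.5, 0.2, 0.6]
gripper_width: 0.398
```

Run:
```python
from h import *
o=shot(['wrist','top'],'e');s=bot.get_state();print(s['t'],s['position'],s['tool_rot'],s['wrist_force'])
c=o['top']['image'][:,:,::-1][180:270,225:345]
cv2.imwrite('pics/z5.png',cv2.resize(c,None,fx=6,fy=6,interpolation=cv2.INTER_CUBIC))
```

```text
8.65 [ 0.51469084 -0.39277846  0.20086196] [9.37214773e-01 3.48752679e-01 1.43406736e-04 1.33024505e-04] [ 0.55286933 -0.43774596 -0.84194023]
```

View pics/wrist_e.png

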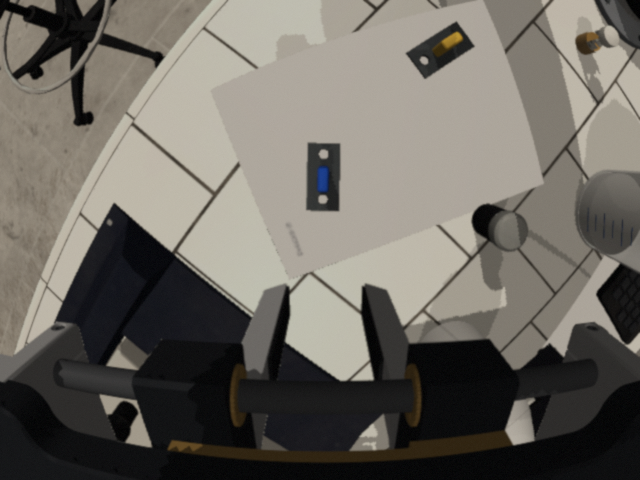

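View pics/z5.png

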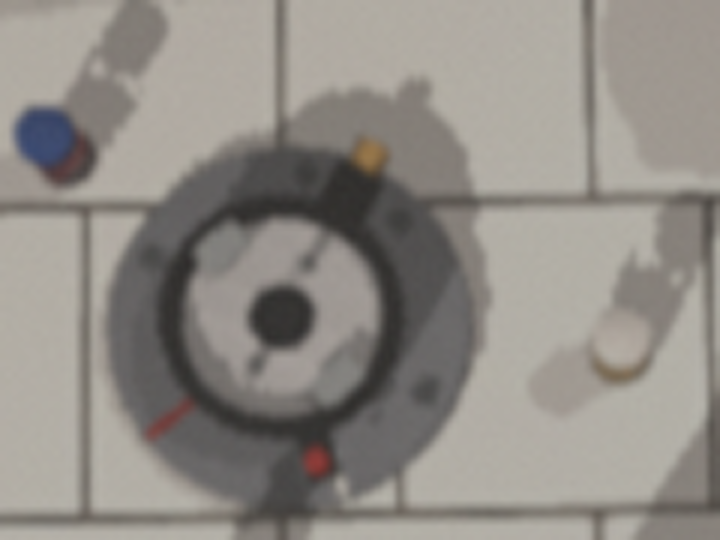

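Top crop: the lug at (317,460) is beside the white mark, so the collar is open. In the wrist view the blue plate's holes are at (323,154) and (323,199). Next I'll fit the plate's position.

Run:
```python
from h import *
d=load('e')['wrist']
cv2.imwrite('pics/z6.png',cv2.resize(d['image'][:,:,::-1][130:225,270:390],None,fx=6,fy=6,interpolation=cv2.INTER_CUBIC))
dt=load('e')['top']
cv2.imwrite('pics/z7.png',cv2.resize(dt['image'][:,:,::-1][255:315,430:510],None,fx=8,fy=8,interpolation=cv2.INTER_CUBIC))
```

```text
(no output)
```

View pics/z6.png

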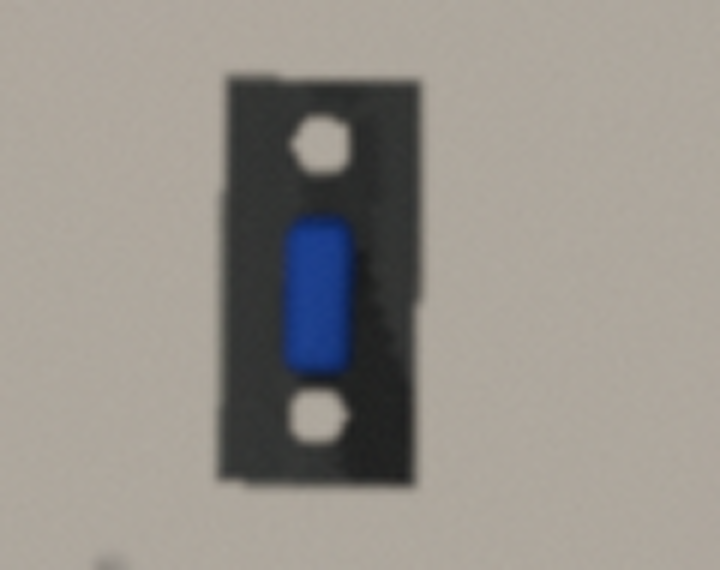

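View pics/z7.png

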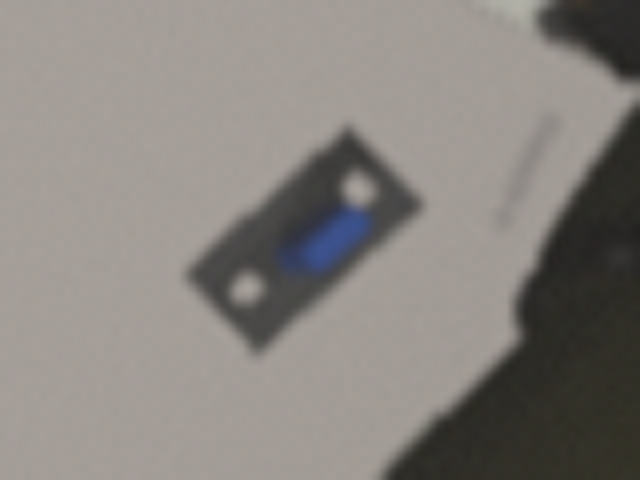

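Run:
```python
from h import *
from scipy.optimize import least_squares
o=load('e');d=o['wrist'];dt=o['top']
c=lambda x,y:np.array([270+x/6-.42,130+y/6-.42])
c8=lambda x,y:np.array([430+x/8-.44,255+y/8-.44])
def w(p,x,y,z):
    a=np.cos(p[2]);b=np.sin(p[2]);return [p[0]+a*x-b*y,p[1]+b*x+a*y,z]
C=[(.033,.016,.005),(.033,-.016,.005),(-.033,.016,.005),(-.033,-.016,.005),(.022,0,.0025),(-.022,0,.0025),(0,0,.039)]
# plate x at -50deg: image down. plate +y (40deg)= tool x = image right
ob=[c(415,485),c(220,480),c(421,82),c(229,76),c(319,415),c(322,145),c(318,297)]
f=lambda p:np.concatenate([proj(d,w(p,*k),1)-v for k,v in zip(C,ob)])
r=least_squares(f,[.48,-.356,np.radians(-50)],x_scale=[.01,.01,.1]);print(r.x,np.degrees(r.x[2]),np.round(r.fun,1))
ob=[c8(420,205),c8(258,352),c8(350,128),c8(190,275),c8(357,188),c8(246,288),c8(342,237)]
# top: x dir -50deg => image right(-y)/up(+x): up-right
C2=[(.033,-.016,.005),(-.033,-.016,.005),(.033,.016,.005),(-.033,.016,.005),(.022,0,.0025),(-.022,0,.0025),(0,0,.039)]
f=lambda p:np.concatenate([proj(dt,w(p,*k))-v for k,v in zip(C2,ob)])
r=least_squares(f,[.48,-.356,np.radians(-50)],x_scale=[.01,.01,.1]);print(r.x,np.degrees(r.x[2]),np.round(r.fun,1))
s=bot.get_state();print(s['position'])
```

```text
[ 0.48055617 -0.35613243 -0.87849632] -50.33413120192497 [ 0.1  0.3 -0.3  0.5  0.9 -0.8 -1.  -0.4 -0.1  0.   0.2 -0.2  0.2  0.5]
[ 0.48206253 -0.35674007 -0.86494525] -49.55771229129057 [ 0.7  0.1  0.2  0.6  0.  -0.7 -0.7 -0.3  0.1  0.2  0.2  0.2 -0.5 -0.1]
[ 0.51469084 -0.39277846  0.20086196]
```

Call:
{"name": "apply_moves", "arguments": {"plan": [[[-17,18,0],[0,0,0],40],[[-16,18,0],[0,0,-1],40],[[0,0,-40],[0,0,0],40],[[0,0,-40],[0,0,0],40],[[0,0,-40],[0,0,0],40],[[0,0,-25],[0,0,0],40],[[0,0,-19],[0,0,0],40],[[0,0,0],[0,0,0],40],[[0,0,0],[0,0,0],0],[[0,0,0],[0,0,0],0],[[0,0,0],[0,0,0],0],[[0,0,0],[0,0,0],0],[[0,0,0],[0,0,0],0],[[0,0,0],[0,0,0],0]], "grip_force": 25}}

```text
t: 10.4
position: [0.4815, -0.3579, 0.037]
tool_rot: [0.941, 0.34, 0.0, 0.0]
wrist_force: [-1.6, 1.8, 6.0]
gripper_width: 0.107
```

Run:
```python
from h import *
o=shot(['wrist','side'],'f');s=bot.get_state();print(s['t'],s['position'],s['tool_rot'],s['wrist_force'],s['gripper_width']*94)
```

```text
10.5 [ 0.48152312 -0.35792461  0.03704583] [9.40532230e-01 3.39704233e-01 1.83810053e-04 3.53919243e-04] [-1.55440997  1.15788064  6.04389618] 9.505251030352307
```

View pics/wrist_f.png

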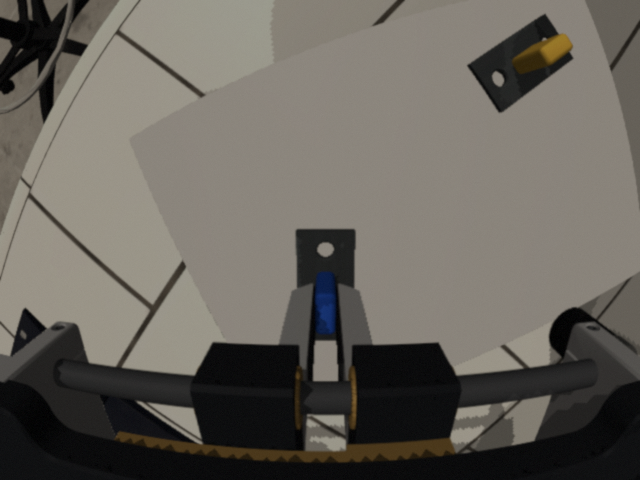

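The tab is gripped at 9.5 mm. The plate's front hole shows at (325,249), so I'll get the plate's offset from the TCP.

Run:
```python
from h import *
d=load('f')['wrist']
cv2.imwrite('pics/z8.png',cv2.resize(d['image'][:,:,::-1][215:295,275:375],None,fx=8,fy=8,interpolation=cv2.INTER_CUBIC))
p=np.array([.48152,-.35792]);a=2*np.arctan2(.3397,.9405);tx=np.array([np.cos(a),np.sin(a)]);ty=np.array([np.sin(a),-np.cos(a)])
print(np.degrees(a))
for n,uv,z in [('hole',(325,249),.004),('cornL',(297,230.5),.005),('cornR',(355,230.5),.005)]:
    X=onz(d,*uv,z,1)[:2]-p; print(n,X@tx*1e3,X@ty*1e3)
```

```text
39.71851246128634
hole 0.3480922428549989 -24.200590979877173
cornL -14.534625260887488 -34.70545666780851
cornR 16.300989435663006 -34.70341582328318
```

View pics/z8.png

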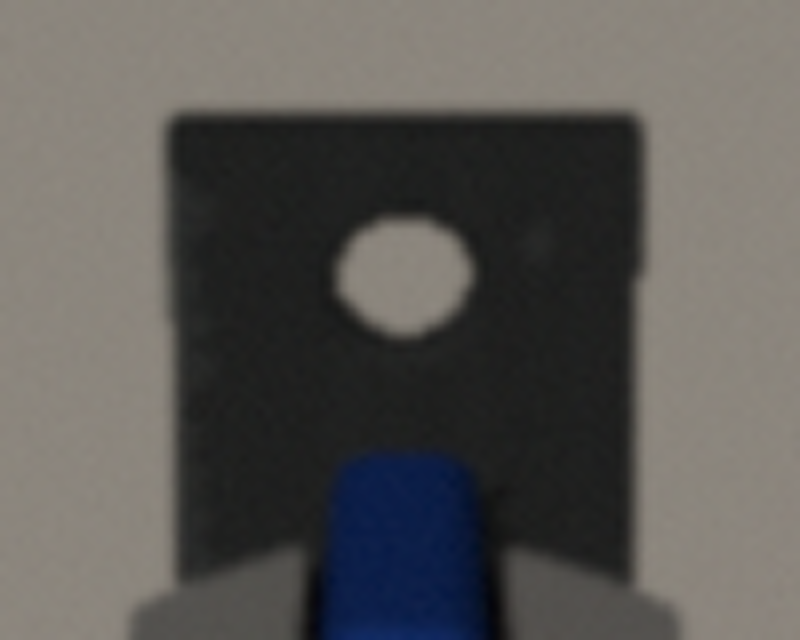

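Call:
{"name": "apply_moves", "arguments": {"plan": [[[0,0,10],[0,0,0],0],[[0,0,33],[0,0,0],0],[[0,0,50],[0,0,0],0],[[0,0,50],[0,0,0],0],[[10,38,0],[0,0,2],0],[[10,38,0],[0,0,2],0],[[10,38,0],[0,0,2],0],[[10,38,0],[0,0,2],0],[[10,38,0],[0,0,2],0],[[10,38,0],[0,0,2],0],[[11,38,0],[0,0,2],0],[[11,38,0],[0,0,2],0],[[11,38,0],[0,0,2],0],[[11,38,0],[0,0,2],0],[[11,38,0],[0,0,2],0],[[11,35,0],[0,0,1.4],0],[[0,0,0],[0,0,0],0],[[0,0,0],[0,0,0],0]]}}

```text
t: 12.75
position: [0.6071, 0.0947, 0.1796]
tool_rot: [0.852, 0.523, -0.0, 0.0]
wrist_force: [-0.1, -0.1, -0.4]
gripper_width: 0.105
```

Run:
```python
from h import *
o=shot(['wrist'],'g');s=bot.get_state();print(s['t'],s['position'],s['tool_rot'],np.degrees(2*np.arctan2(s['tool_rot'][1],s['tool_rot'][0])),s['wrist_force'],s['gripper_width']*94)
```

```text
12.8 [0.60714415 0.09442251 0.17960945] [ 8.52344660e-01  5.22980469e-01 -9.23732706e-05  3.82702169e-05] 63.06477760074624 [-0.2963852  -0.05768037 -1.20310867] 9.721123578264356
```

View pics/wrist_g.png

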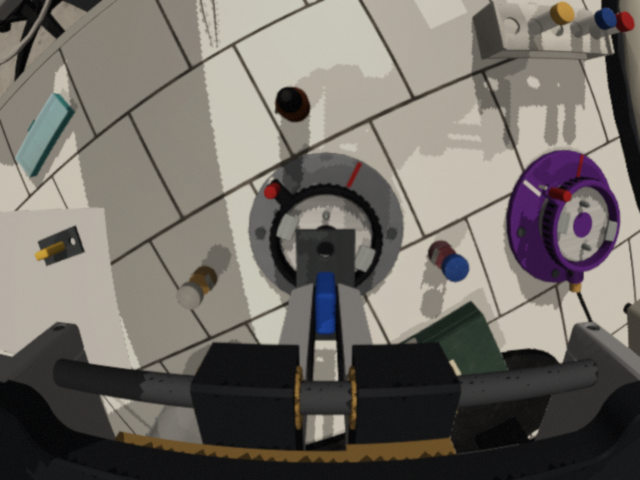

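Call:
{"name": "apply_moves", "arguments": {"plan": [[[0,1,-30],[0,0,0],0],[[0,0,-30],[0,0,0],0],[[0,0,-17],[0,0,0],0],[[0,0,0],[0,0,0],0],[[0,0,0],[0,0,0],0]]}}

```text
t: 13.42
position: [0.6079, 0.0961, 0.1037]
tool_rot: [0.852, 0.523, 0.001, 0.0]
wrist_force: [0.2, 0.1, -0.2]
gripper_width: 0.104
```

Run:
```python
from fit import *
o=shot(['wrist','side','top'],'i');s=bot.get_state();print(s['t'],s['position'],np.degrees(2*np.arctan2(s['tool_rot'][1],s['tool_rot'][0])),s['wrist_force'],s['gripper_width']*94)
d=o['wrist']
cv2.imwrite('pics/z9.png',cv2.resize(d['image'][:,:,::-1][200:300,265:385],None,fx=6,fy=6,interpolation=cv2.INTER_CUBIC))
p=[.60556,.09678,np.radians(-26.93)]
print('pin- tip, base pred',(proj(d,W(p,[-.022,0,.054]),1)-[265,200])*6,(proj(d,W(p,[-.022,0,.04]),1)-[265,200])*6)
```

```text
13.575 [0.6077603  0.09626832 0.10350427] 63.118680791522365 [-0.44277311 -0.4841379  -0.17111368] 10.124115098623152
pin- tip, base pred [350.87672985 242.94894838] [351.2264625  208.90060304]
```

View pics/z9.png

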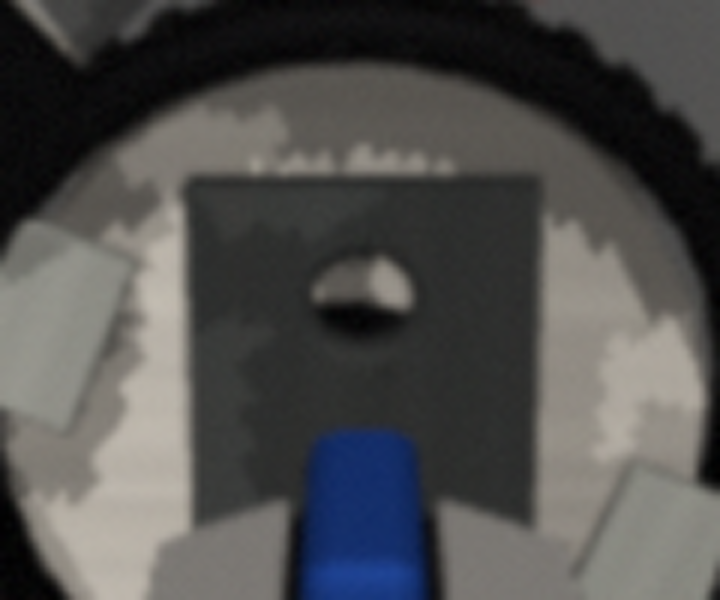

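Run:
```python
from fit import *
o=load('i');d=o['wrist']
p=np.array([.60776,.09627]);a=np.radians(63.12);tx=np.array([np.cos(a),np.sin(a)]);ty=np.array([np.sin(a),-np.cos(a)])
h=onz(d,265+362/6-.4,200+295/6-.4,.0715,1)[:2]
l=onz(d,265+187/6-.4,200+178/6-.4,.0715,1)[:2];r=onz(d,265+541/6-.4,200+178/6-.4,.0715,1)[:2]
for x in(h,l,r): print(((x-p)@tx)*1e3,((x-p)@ty)*1e3)
for P,yaw in (([.60556,.09678],-26.93),([.60691,.09553],-26.67)):
    pin=W([*P,np.radians(yaw)],[-.022,0,.054])[:2]
    print('pin rel TCP',((pin-p)@tx)*1e3,((pin-p)@ty)*1e3)
# current-lug check & seen seat/marks in this view
cv2.imwrite('pics/z10.png',cv2.resize(o['side']['image'][:,:,::-1][180:270,230:350],None,fx=6,fy=6,interpolation=cv2.INTER_CUBIC))
cv2.imwrite('pics/z11.png',cv2.resize(d['image'][:,:,::-1][130:330,200:450],None,fx=3,fy=3,interpolation=cv2.INTER_CUBIC))
```

```text
0.3065369731524685 -24.13590893861
-15.195973116506579 -34.92484001231339
16.17910838571369 -34.90123969388881
pin rel TCP -0.5205755727489768 -24.192876440233654
pin rel TCP -1.1249859082798306 -22.42344301890424
```

View pics/z10.png

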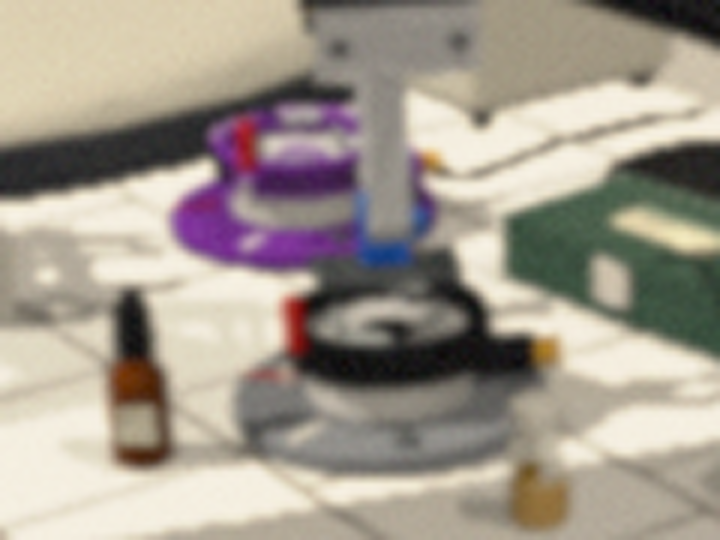

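View pics/z11.png

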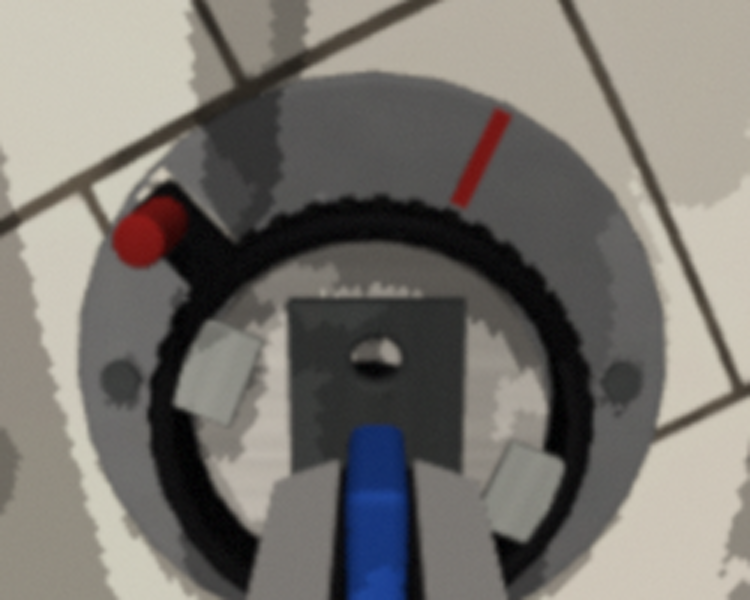

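Wrist-relative alignment: the hole and pin agree within 0.1 mm along the plate, with about 0.8 mm sideways to correct. I'll correct that and descend gently.

Call:
{"name": "apply_moves", "arguments": {"plan": [[[-0.4,-0.8,0],[0,0,0],0],[[0,0,-5],[0,0,0],0],[[0,0,-5],[0,0,0],0],[[0,0,-4],[0,0,0],0],[[0,0,-3],[0,0,0],0],[[0,0,0],[0,0,0],0]]}}

```text
t: 14.32
position: [0.6069, 0.0955, 0.0851]
tool_rot: [0.852, 0.523, -0.0, -0.0]
wrist_force: [0.8, -0.5, -0.4]
gripper_width: 0.106
```

Run:
```python
from fit import *
o=shot(['wrist'],'j');s=bot.get_state();print(s['t'],s['position'],s['wrist_force'],s['torque'],s['gripper_width']*94)
d=o['wrist']
cv2.imwrite('pics/z12.png',cv2.resize(d['image'][:,:,::-1][200:300,265:385],None,fx=6,fy=6,interpolation=cv2.INTER_CUBIC))
```

```text
14.375 [0.60696285 0.09547451 0.08540107] [-0.68366288 -0.15100153 -1.10781775] [-0.03582413 -0.00291012 -0.02535501] 9.751841362695808
```

View pics/z12.png

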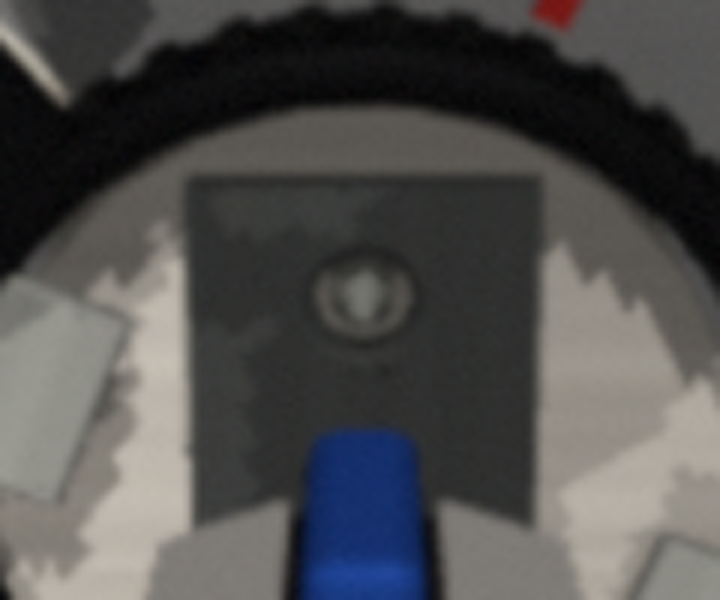

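The pin is centred in the hole (362,295) with no contact force. Continuing down.

Call:
{"name": "apply_moves", "arguments": {"plan": [[[0,0,-3],[0,0,0],0],[[0,0,-3],[0,0,0],0],[[0,0,-2],[0,0,0],0],[[0,0,0],[0,0,0],0],[[0,0,0],[0,0,0],0]]}}

```text
t: 15.0
position: [0.607, 0.0955, 0.0775]
tool_rot: [0.852, 0.523, 0.0, 0.0]
wrist_force: [-0.1, 1.0, -0.2]
gripper_width: 0.102
```

Run:
```python
from fit import *
o=shot(['wrist'],'k');s=bot.get_state();print(s['t'],s['position'],s['wrist_force'],s['torque'],s['gripper_width']*94)
d=o['wrist']
cv2.imwrite('pics/z13.png',cv2.resize(d['image'][:,:,::-1][200:300,265:385],None,fx=6,fy=6,interpolation=cv2.INTER_CUBIC))
```

```text
15.05 [0.60698155 0.09546123 0.07751127] [ 0.16185248  0.52997388 -0.06992276] [-0.04256402  0.00972758  0.03851286] 10.114962203197987
```

View pics/z13.png

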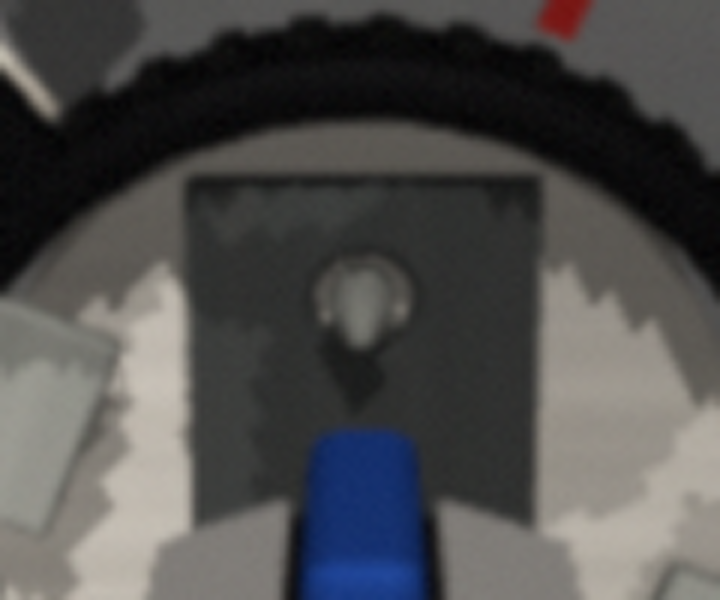

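The pin is through. I'll go down until contact.

Call:
{"name": "apply_moves", "arguments": {"plan": [[[0,0,-1],[0,0,0],0],[[0,0,0],[0,0,0],0]]}}

```text
t: 15.3
position: [0.607, 0.0955, 0.077]
tool_rot: [0.852, 0.523, 0.0, 0.0]
wrist_force: [-2.4, -0.4, 5.3]
gripper_width: 0.105
```

Call:
{"name": "apply_moves", "arguments": {"plan": [[[0,0,-0.5],[0,0,0],0],[[0,0,0],[0,0,0],0]]}}

```text
t: 15.55
position: [0.607, 0.0955, 0.077]
tool_rot: [0.852, 0.523, 0.0, 0.0]
wrist_force: [-5.5, -0.9, 9.6]
gripper_width: 0.102
```

Contact came at z=0.077, exactly the seated height. Releasing and lifting.

Call:
{"name": "apply_moves", "arguments": {"plan": [[[0,0,0.5],[0,0,0],0],[[0,0,0],[0,0,0],35],[[0,0,0],[0,0,0],35],[[0,0,0],[0,0,0],35],[[0,0,0],[0,0,0],35],[[0,0,10],[0,0,0],35],[[0,0,40],[0,0,0],35],[[0,0,40],[0,0,0],35],[[20,-10,10],[0,0,0],35],[[20,-10,0],[0,0,0],35],[[0,0,0],[0,0,0],35]]}}

```text
t: 16.92
position: [0.6474, 0.0749, 0.1766]
tool_rot: [0.852, 0.523, 0.0, 0.0]
wrist_force: [0.6, 0.7, -1.1]
gripper_width: 0.351
```

Run:
```python
from fit import *
o=shot(['wrist'],'l');s=bot.get_state();print(s['t'],s['position'],s['wrist_force'],s['gripper_width']*94)
d=o['wrist']
cv2.imwrite('pics/z14.png',cv2.resize(d['image'][:,:,::-1][110:310,200:450],None,fx=3,fy=3,interpolation=cv2.INTER_CUBIC))
```

```text
16.975 [0.64671706 0.07543532 0.1764232 ] [ 0.45586187  1.13970388 -0.3458756 ] 33.08589595758409
```

View pics/z14.png

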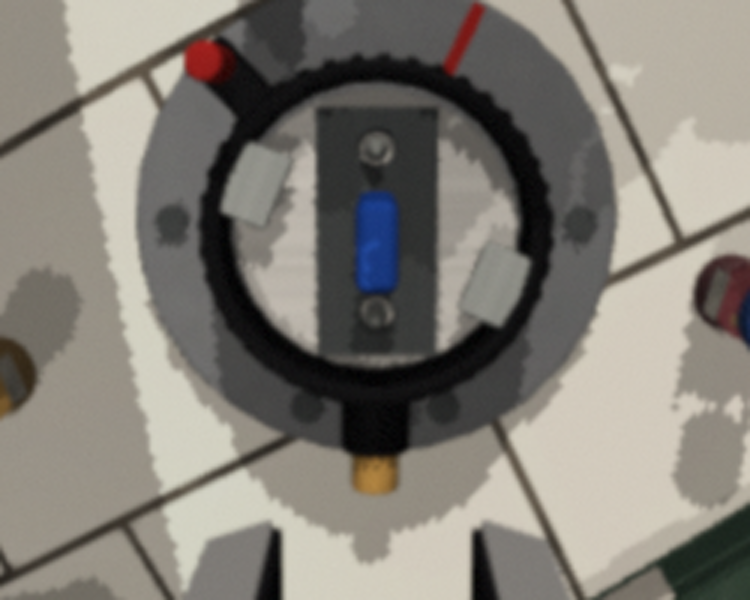

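The plate is flat with both pins through. Now back to the lug.

Call:
{"name": "apply_moves", "arguments": {"plan": [[[-16,1,0],[0,0,7],35],[[-16,1,0],[0,0,7],35],[[-16,1,0],[0,0,7],35],[[-17,1,0],[0,0,7],35],[[-17,0,0],[0,0,7],35],[[-17,1,0],[0,0,7.6],35],[[0,0,0],[0,0,0],35],[[0,0,-40],[0,0,0],35],[[0,0,-35],[0,0,0],35],[[0,0,-22],[0,0,0],35],[[0,0,0],[0,0,0],35],[[0,0,0],[0,0,0],5],[[0,0,0],[0,0,0],5],[[0,0,0],[0,0,0],5],[[0,0,0],[0,0,0],5],[[0,0,0],[0,0,0],5]], "grip_force": 10}}

```text
t: 18.98
position: [0.5483, 0.0805, 0.0802]
tool_rot: [0.604, 0.797, 0.0, 0.0]
wrist_force: [-0.8, 0.6, 6.4]
gripper_width: 0.1
```

Run:
```python
from fit import *
s=bot.get_state();print(s['t'],s['position'],s['wrist_force'],s['gripper_width']*94,np.degrees(2*np.arctan2(s['tool_rot'][1],s['tool_rot'][0])))
cx,cy,yaw=.6062,.0962,-26.8
p=s['position'][:2]
q=(np.radians(yaw+225)-np.arctan2(p[1]-cy,p[0]-cx))%6.2832
print('q',q, np.hypot(*(p-[cx,cy])))
from arc import *
arc(q,1.22,16,p*1e3)
```

```text
18.975 [0.54832969 0.08051018 0.08022088] [-0.7793683   0.64103013  6.39294918] 9.443085191459488 105.71094900687774
q 0.05287942701431447 0.05995951398375079
[[-1, 4], [0, 4], [-1, 4], [0, 5], [0, 4], [1, 5], [1, 4], [1, 4], [2, 4], [2, 4], [2, 4], [2, 4], [3, 3], [3, 3], [3, 3], [3, 3]] -4.179442688435634
```

Call:
{"name": "apply_moves", "arguments": {"plan": [[[-1,4,0],[0,0,-4],5],[[0,4,0],[0,0,-4],5],[[-1,4,0],[0,0,-4],5],[[0,5,0],[0,0,-4],5],[[0,4,0],[0,0,-4],5],[[1,5,0],[0,0,-4],5],[[1,4,0],[0,0,-4],5],[[1,4,0],[0,0,-4],5],[[2,4,0],[0,0,-4],5],[[2,4,0],[0,0,-4],5],[[2,4,0],[0,0,-4],5],[[2,4,0],[0,0,-5],5],[[3,3,0],[0,0,-4],5],[[3,3,0],[0,0,-5],5],[[3,3,0],[0,0,-4],5],[[3,3,0],[0,0,-5],5],[[0,0,0],[0,0,0],5],[[0,0,0],[0,0,0],5]]}}

```text
t: 21.22
position: [0.5695, 0.1429, 0.0803]
tool_rot: [0.943, 0.331, 0.001, -0.0]
wrist_force: [0.2, 1.8, 5.0]
gripper_width: 0.096
```

Run:
```python
from fit import *
o=shot(['wrist'],'m')
s=bot.get_state();print(s['t'],s['position'],s['wrist_force'],s['gripper_width']*94,np.degrees(2*np.arctan2(s['tool_rot'][1],s['tool_rot'][0])))
cx,cy,yaw=.6062,.0962,-26.8
p=s['position'][:2]
q=(np.radians(yaw+225)-np.arctan2(p[1]-cy,p[0]-cx))%6.2832
print('q',q, np.hypot(*(p-[cx,cy])))
cv2.imwrite('pics/z15.png',cv2.resize(o['wrist']['image'][:,:,::-1][210:350,235:415],None,fx=4,fy=4,interpolation=cv2.INTER_CUBIC))
```

```text
21.275 [0.56946426 0.14285671 0.08027673] [0.09834639 1.62019337 4.25739124] 9.20328580254525 38.713083018686696
q 1.2214588210793953 0.059383190410258385
```

View pics/z15.png

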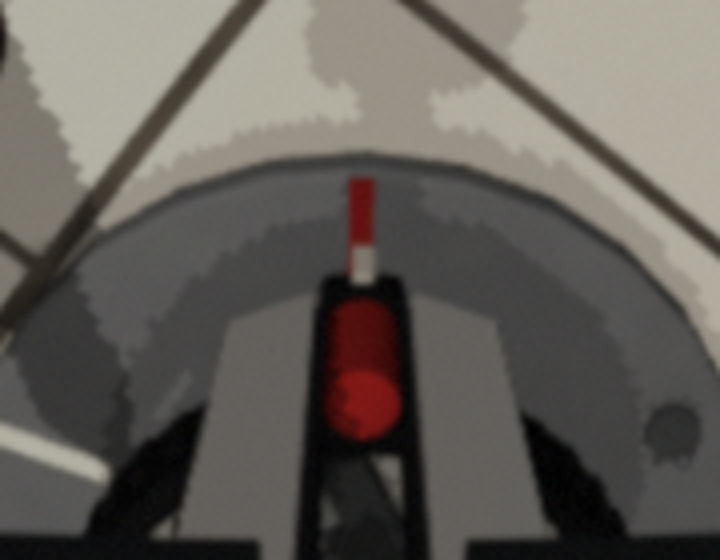

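The lug is in line with the red mark. I'll release, lift and back off to verify.

Call:
{"name": "apply_moves", "arguments": {"plan": [[[0,0,0],[0,0,0],35],[[0,0,0],[0,0,0],35],[[0,0,0],[0,0,0],35],[[0,0,30],[0,0,0],35],[[0,0,40],[0,0,0],35],[[0,0,40],[0,0,0],35],[[20,-18,20],[0,0,6],35],[[20,-18,10],[0,0,6],35],[[20,-18,0],[0,0,6],35],[[20,-18,0],[0,0,6],35],[[0,0,0],[0,0,0],35],[[0,0,0],[0,0,0],35]]}}

```text
t: 22.78
position: [0.6485, 0.0709, 0.2192]
tool_rot: [0.854, 0.52, -0.0, -0.0]
wrist_force: [-0.4, -0.1, 0.3]
gripper_width: 0.348
```

Run:
```python
from fit import *
o=shot(['wrist','top','side'],'n')
s=bot.get_state();print(s['t'],s['position'],s['wrist_force'])
cv2.imwrite('pics/z16.png',cv2.resize(o['wrist']['image'][:,:,::-1][95:245,225:425],None,fx=4,fy=4,interpolation=cv2.INTER_CUBIC))
```

```text
22.925 [0.64856065 0.0711465  0.21965933] [-0.49235335  0.44873745  0.50478133]
```

View pics/z16.png

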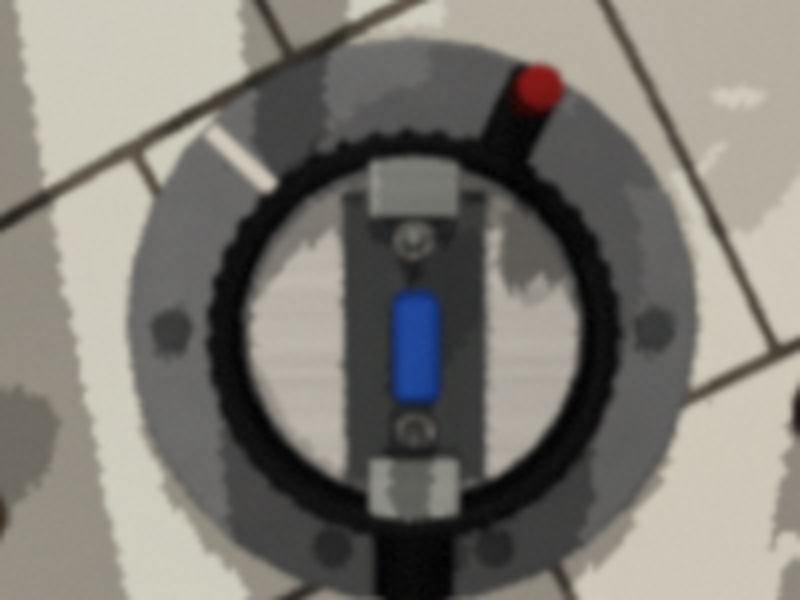

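View pics/top_n.png

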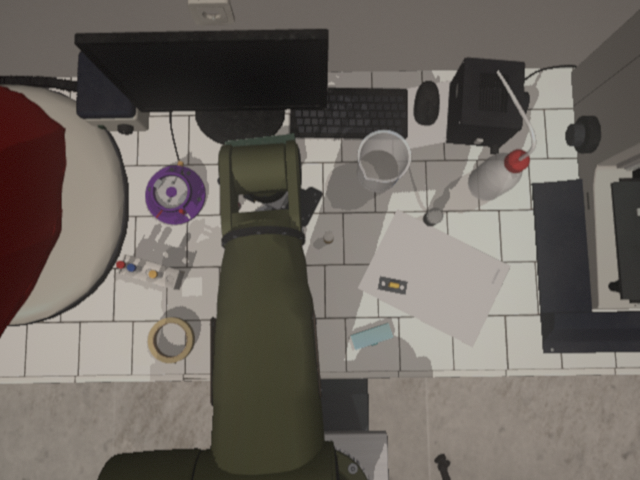

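Run:
```python
from fit import *
d=load('n')['wrist']
c=lambda x,y:np.array([225+x/4-.375,95+y/4-.375])
# edges: open mark, pins tips, collar centre -> port; lug -> q
ob={'open':c(242,159),'pin+':c(414,430),'pin-':c(413,242)}
f=lambda p:np.concatenate([proj(d,W(p,M[k]),1)-v for k,v in ob.items()]+[proj(d,W(p,lug(p[3])),1)-c(537,88)])
r=least_squares(f,[.6,.09,-.4,1.2],x_scale=[.01,.01,.1,.1]);print(r.x,np.round(r.fun,2))
for q in(1.12,1.22,1.32): print(q,(proj(d,W([*r.x[:2],r.x[2]],lug(q)),1)-[225,95]+.375)*4)
s=load('n')['side'];cv2.imwrite('pics/z17.png',cv2.resize(s['image'][:,:,::-1][180:270,230:350],None,fx=6,fy=6,interpolation=cv2.INTER_CUBIC))
```

```text
[ 0.60577107  0.09660818 -0.47465607  1.21563034] [-0.85 -0.73  0.06  2.24  0.22 -0.53  0.44 -0.95]
1.12 [512.42296865  73.39516997]
1.22 [539.95289913  84.76425333]
1.32 [566.12381897  98.84882505]
```

View pics/z17.png

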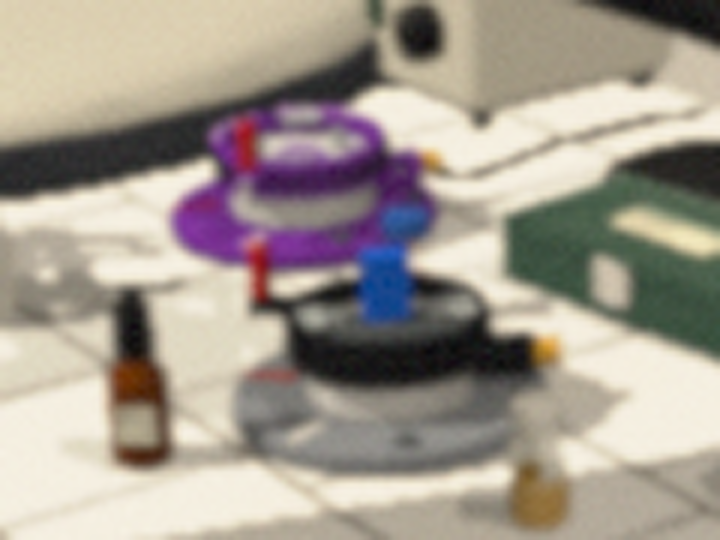

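The collar reads 1.216, the wings lie over both plate ends, and the bottle and vials haven't moved. Handing in.

```bash
python3 -c "
from plant import bot
print(bot.sign_off(), bot.get_state()['t'])"
```

```text
the job is handed in; nothing more can be done
the job is handed in; nothing more can be done
```

The detector port is closed with the blue-tab plate, and the job was handed in at about 23 s of the 72 s allowed.

I swung the collar open from about 0.87 to about 0.05. I then set the plate over both pins; it touched down at the expected seated height. Last, I swung the collar to the red mark, let go and lifted clear.

- **Collar:** the final wrist-camera fit gave 1.216, and the tool position while still gripping gave 1.221. The target is 1.22, with 1.12 to 1.32 allowed.
- **Plate:** it lies flat with both pins through its holes and the wings over its two ends.
- **Everything else:** the bottle, white-capped vial, yellow-tab plate, beaker and purple look-alike stand where they were in the last top and side pictures. In the last top picture the arm hid the blue-capped vial by the port; I last saw it clearly, in place, before locking the collar.
- **Disagreement:** the top and wrist cameras differed by about 2 mm on where the port is, within the stated calibration. I settled it by lining up the hole and pin in the wrist view. No check failed.

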